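Reset the rings of the blue recipe file

TASK

The rings of the blue recipe file have been left part open. Lift its lever right up so that the rings spring wide open, then press the lever fully down again so that they close and meet. Leave the lever of the yellow recipe file alone.

Things in the scene. Friction and masses are not known exactly. Their poses are not given: they have to be found in the camera images.
- blue_file: Blue lever-arch recipe file: flat board 240 mm along its x, 130 along y, fixed firmly to the worktop. Origin: centre of its underside, z up. Steel mechanism near its -y edge: lever hinged at x -20, y -30.5, z 34 mm, pointing to the file's -x (towards the robot); two ring arches at x 0 and 80, y -13 to -50 (to -93 when open), 56 mm high. Below the lever's end the file is 6 mm high.
- blue_lever_end (a point): Centre of the roll at the free end of the blue file's lever, 85 mm from the hinge; 34 mm above the worktop when down. The lever is a steel bar 11 mm wide, 3 thick; the black roll lies crosswise (along the file's y), 10 mm in diameter, 18 long. It can be pinched across its two ends from above and turns between the fingers as the lever swings.
- blue_lever (a joint): Angle of the blue file's lever about the file's y, rad: 0 fully down (bar level, rings shut), 1.2 fully up at its stop (rings wide open). Starts at 0.30 to 0.46. An over-centre spring carries it to the stop above about 0.9, and shut below about 0.2; between, friction holds it. Lifting takes 1 to 3 N at the roll; pressing 3 N across the bar (8 N straight down when fully up).
- yellow_lever (a joint): Angle of the lever of the yellow file, rad. That file is the same as the blue one but for its yellow board; its lever is fully down (0) and must stay so. The two files lie side by side, either one on the left.

How it is judged:
By the outcome, as a careful person would: the job done as asked, in the order asked, and still so for the second after the job is handed in, with the robot touching nothing.
It also fails if it takes over 40 s, if anything falls off the work surface, if the arm or the gripper's body presses on something with over 40 N, if the wrist force passes 120 N, or if a joint passes its speed limit or range.

ROBOT

A 6-joint arm with a two-finger parallel gripper is mounted at the origin on a cart in front of the work surface, level with it; the furniture and walls round the work are solid. World frame = base frame: x ahead of the robot, y to its left, z up, the work surface at z = 0. Lengths are in mm, angles in rad, forces in N, time in s.
With the tool pointing down it reaches from about 275 to 750 mm from the base axis. Payload 10.2 kg.
Tool frame: the origin (TCP) lies midway between the tips of the shut fingers; the grasp point (between the pads) lies 19 mm behind it (ctrl.tcp_to_grasp is the z of the grasp point in the tool frame, in mm); z points along the fingers, y is the direction in which the jaws open and shut (so a half turn about z gives the same grasp; the last joint's range is limited). The gripper opens to 85 mm and grips with 20 to 120 N. Pads are 22 mm wide; open, the fingers measure 114 mm over their backs; the gripper's body (76 mm by 85 mm) begins 54 mm behind the grasp point. The pads swing forward as they close: fully open they stand 13 mm farther back than shut.
Start: joints at [0.883, 0.313, 1.498, -0, 1.331, -0.223], TCP at [235.341, 469.303, 231.294] pointing down, gripper open.
Joint ranges: [-2.94, 2.94], [-0.97, 2.17], [0.19, 2.56], [-1.23, 4.37], [0.02, 3.11], [-2.88, 2.88]. Speed limits (rad/s): [2.39, 2.39, 3.01, 3.14, 3.14, 3.14].

INTERFACE

Orientations are given as a unit quaternion [w, x, y, z].
In Python, from rig import sensors, capture, order, ctrl gives the robot as it stands. The module is installed in compiled form; this text tells all that it offers.
- The arm moves only by the tool play_rows, never from a script. Its argument "deltas" is a list of rows, each a list of 7 numbers: the shift along the world's x, y, z in units of 40 mm (1.0 is 40 mm), then the turn, a rotation vector about the world's x, y, z in units of 6 degrees (1.0 is 6 degrees), then the opening, from -1 (shut) to 1 (fully open). A call has 1 to 8 rows; each row shifts and turns the commanded pose from where the row before left it; what a row does not reach is not made up. A row lasts 1/12 s, in which the tool goes at most 41.7 mm and 7.16 degrees, less where a joint would pass 70% of its speed; a pose out of reach is approached as far as the arm can. A call is refused whole if a number of a shift passes 1 or a number of a turn 1, either way. A call with a gripper value outside its range is refused whole. The fingers move at their own pace and stop on an object; "squeeze" is the grip in N (left out, the last holds). Time passes only in rows, so rows that do not move let the fingers close. It gives the time, the measured TCP pose, the force and the opening at its end, in the units of the state.
- sensors.sense(): the state, without advancing time (a new reading comes with each control period).
- capture(name): name is "scene" or "top" or "wrist"; returns a dict with "pixels" (384x512x3 uint8, red, green, blue), "z_map" (384x512 float32, mm along the optical axis (not along the pixel's ray), 0 where there is no reading), "fx", "fy", "cx", "cy" (pixels), "eye" and "rotation" of the camera in the world; the wrist camera has in their place "tool_from_camera" (4x4, takes a point from camera to tool coordinates, whose origin is the TCP and whose axes are the flange's). Camera axes: x right, y down, z forward; pixel columns grow to the right and rows downward; lengths in mm; the calibration is good to about 2 mm. A picture is of the moment at which its call begins: read the wrist's pose just before it.
- order.finish_job(): hands the job in, once; it reports no verdict.
The state is a dict: "time_s": time; "joints": joint angles; "dq": joint speeds; "tau": joint torques, N m; "eef_pos": TCP position; "ee_rot": TCP orientation; "force": force on the tool from outside, world axes, zero at the start; "wrist_torque": the same for the moment, N m; "grip_width": opening from 0.0 (shut) to 1.0 (fully open).
Only numpy, scipy, OpenCV 4.12 (cv2) and the standard library are available. Lean on these libraries where they do the work, as an engineer would, in place of code of your own. Each camera call takes 0.05 s, during which the arm holds its last target. There are 200 camera calls.

## Working session

There is one attempt and no reset: what is moved stays moved. The work goes in short steps, Python scripts to look and compute and a tool call to move; the robot and the scene stay as the last step left them, time stands still between calls to the robot, and variables do not carry over. Pictures are saved under pics/ and viewed, about 8 in all and at most 12, crops included, and the job is handed in when it is done.

Besides the shell and the picture viewer there is one more tool, called after "Request:" in YAML: its name, and indented under it one key for each argument. play_rows: Moves the arm, as the interface text tells. Its arguments: {"type":"object","properties":{"deltas":{"type":"array","items":{"type":"array","items":{"type":"number"}}},"squeeze":{"type":"number"}},"required":["deltas"]}

```bash
mkdir -p pics
cat > h.py <<'E'
import numpy as np,cv2
from rig import sensors,capture,order,ctrl
def cloud(c):
    z=c["z_map"];v,u=np.indices(z.shape)
    P=np.stack([(u-c["cx"])/c["fx"]*z,(v-c["cy"])/c["fy"]*z,z],-1)
    return P@np.array(c["rotation"]).T+np.array(c["eye"])
E
python3 - <<'E'
from h import *
s=sensors.sense();print(s["time_s"],s["eef_pos"],s["ee_rot"],s["force"],s["grip_width"],ctrl.tcp_to_grasp)
t=capture("top");np.save("top.npy",cloud(t));cv2.imwrite("top.png",t["pixels"][:,:,::-1]);cv2.imwrite("pics/1.png",cv2.resize(t["pixels"][:,:,::-1],(800,600)))
P=cloud(t);h=cv2.cvtColor(t["pixels"],cv2.COLOR_RGB2HSV)
for n,lo,hi in(("blue",95,130),("yellow",20,35)):
    m=(h[...,0]>lo)&(h[...,0]<hi)&(h[...,1]>110)&(h[...,2]>50)&(P[...,2]<25)&(P[...,2]>-5)&(t["z_map"]>0)
    m=cv2.morphologyEx(m.astype(np.uint8),cv2.MORPH_OPEN,np.ones((3,3)))
    k,l,st,_=cv2.connectedComponentsWithStats(m);i=1+np.argmax(st[1:,4]);q=P[l==i]
    print(n,st[i],cv2.minAreaRect(q[:,:2].astype(np.float32)),np.median(q[:,2]))
E
```

```text
0.0 [235.16889311 469.08746624 230.7351907 ] [-2.74478841e-04  2.30311510e-01  9.73116738e-01 -5.89396931e-04] [0.32771628 0.33228897 0.01161748] 0.9977958818254145 -18.700000000000003Traceback (most recent call last):
  File "<stdin>", line 3, in <module>
  File "h.py", line 6, in cloud
    return P@np.array(c["rotation"]).T+np.array(c["eye"])
           ~^~~~~~~~~~~~~~~~~~~~~~~~~~
ValueError: matmul: Input operand 1 has a mismatch in its core dimension 0, with gufunc signature (n?,k),(k,m?)->(n?,m?) (size 4 is different from 3)
```

Rotation is a quaternion.

```bash
sed -i 's/np.array(c\["rotation"\])/R.from_quat(c["rotation"],scalar_first=True).as_matrix()/; 1a from scipy.spatial.transform import Rotation as R' h.py
python3 - <<'E'
from h import *
t=capture("top");np.save("top.npy",cloud(t));cv2.imwrite("top.png",t["pixels"][:,:,::-1]);cv2.imwrite("pics/1.png",cv2.resize(t["pixels"][:,:,::-1],(800,600)))
P=cloud(t);h=cv2.cvtColor(t["pixels"],cv2.COLOR_RGB2HSV)
for n,lo,hi in(("blue",95,130),("yellow",20,35)):
    m=(h[...,0]>lo)&(h[...,0]<hi)&(h[...,1]>110)&(h[...,2]>50)&(P[...,2]<25)&(P[...,2]>-5)&(t["z_map"]>0)
    m=cv2.morphologyEx(m.astype(np.uint8),cv2.MORPH_OPEN,np.ones((3,3)))
    k,l,st,_=cv2.connectedComponentsWithStats(m);i=1+np.argmax(st[1:,4]);q=P[l==i]
    print(n,st[i],cv2.minAreaRect(q[:,:2].astype(np.float32)),np.median(q[:,2]))
E
```

```text
blue [ 244  192   71   58 2019] ((493.9761657714844, 237.19500732421875), (102.24082946777344, 100.16304779052734), 23.46759033203125) 4.384806946172262
yellow [ 162  211   72   61 2085] ((458.3903503417969, 390.5367736816406), (105.5636215209961, 94.88053894042969), 32.12772750854492) 4.3588982097190865
```

View pics/1.png

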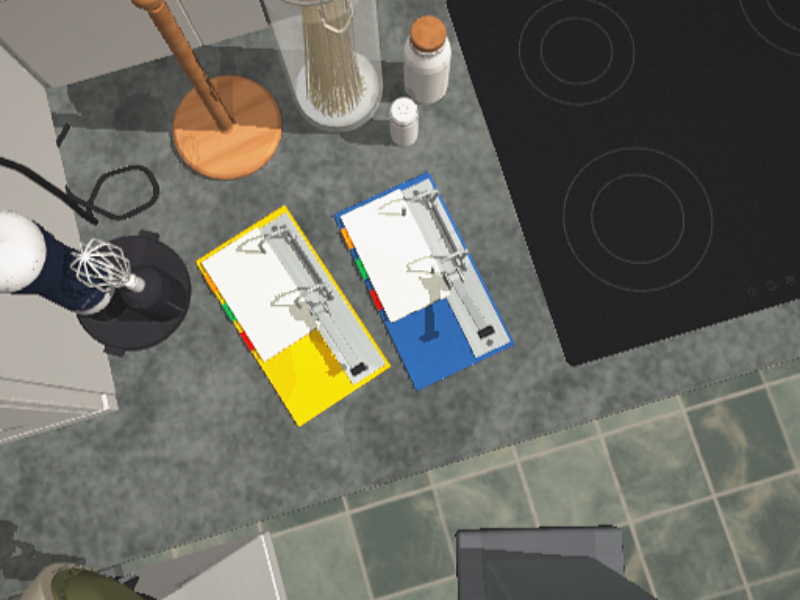

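The top view shows the yellow file on the left and the blue one on the right, with blue corners at about (335,213), (430,172), (513,346) and (416,390). The blue roll is at (487,332) and the yellow one at (359,369).

```bash
cat >> h.py <<'E'
def pose(c):  # corners far-left, far-right, near-right, near-left -> origin, yaw
    c=np.array(c);x=(c[0]+c[1]-c[2]-c[3])[:2]/2;y=(c[0]+c[3]-c[1]-c[2])[:2]/2
    return c.mean(0),np.arctan2(x[1],x[0]),np.arctan2(-y[0],y[1]),np.hypot(*x),np.hypot(*y)
E
python3 - <<'E'
from h import *
t=capture("top");Rm=R.from_quat(t["rotation"],scalar_first=True).as_matrix();e=np.array(t["eye"]);P=cloud(t)
def ray(u,v,z):
    d=Rm@[(u*.64-t["cx"])/t["fx"],(v*.64-t["cy"])/t["fy"],1];return e+d*(z-e[2])/d[2]
B=[ray(*p,5) for p in [(335,213),(430,172),(513,346),(416,390)]]
Y=[ray(*p,5) for p in [(197,262),(286,206),(390,367),(299,426)]]
print("eye",e)
for n,q,px in(("B",B,(487,332)),("Y",Y,(359,369))):
    o,a,b,w,h=pose(q);print(n,o.round(1),a,b,w,h)
    r=R.from_euler("z",(a+b)/2)
    for th in(0,.3,.38,.46,1.2):print(th,(o*[1,1,0]+r.apply([-20-85*np.cos(th),-30.5,34+85*np.sin(th)])).round(1))
    u,v=int(px[0]*.64),int(px[1]*.64);print("roll seen",P[v-2:v+3,u-3:u+4,2].round(0));print(ray(*px,34),ray(*px,60))
E
```

```text
eye [371.63157863 271.04951006 914.03850331]
B [562.1 250.2   5. ] 0.3953290102963891 0.3919575161222797 238.52251771388637 127.68898654933425
0 [476.8 181.7  34. ]
0.3 [480.3 183.2  59.1]
0.38 [482.4 184.   65.5]
0.46 [485.  185.1  71.7]
1.2 [526.9 202.5 113.2]
roll seen [[69. 71. 75. 73. 74. 74. 76.]
 [71. 72. 75. 73. 76. 78. 76.]
 [74. 73. 72. 77. 76. 74. 75.]
 [75. 74. 73. 76. 78. 72. 72.]
 [74. 75. 72. 75. 77. 74.  6.]]
[490.29706211 178.76574466  34.        ] [486.79118985 181.49219116  60.        ]
Y [523.9 409.    5. ] 0.5472894623116811 0.5495176693916564 237.01890534078302 127.94589624850023
0 [450.2 328.2  34. ]
0.3 [453.4 330.2  59.1]
0.38 [455.4 331.3  65.5]
0.46 [457.7 332.8  71.7]
1.2 [496.4 356.4 113.2]
roll seen [[36. 35. 37. 38. 39. 39. 37.]
 [37. 40. 40. 39. 41. 40. 38.]
 [38. 39. 38. 40. 39. 38. 39.]
 [37. 38. 40. 39. 39. 36. 35.]
 [40. 36. 38. 39. 38. 33. 10.]]
[451.89021191 327.89318718  34.        ] [449.51903786 326.21378838  60.        ]
```

Request:
play_rows:
  deltas:
    - [0.62,-0.7,0,0,0,1,0]
    - [0.62,-0.7,0,0,0,1,0]
    - [0.62,-0.7,0,0,0,1,0]
    - [0.62,-0.7,0,0,0,1,0]
    - [0.62,-0.7,0,0,0,1,0]
    - [0.62,-0.7,0,0,0,1,0]
    - [0.62,-0.7,-0.3,0,0,1,0]
    - [0.62,-0.7,-0.3,0,0,1,0]
  squeeze: 30

```text
time_s: 0.82
eef_pos: [434.9, 243.8, 207.4]
ee_rot: [0.001, -0.188, 0.982, 0.0]
force: [-0.1, 1.2, -0.1]
grip_width: 0.499
```

Request:
play_rows:
  deltas:
    - [0.62,-0.7,-0.3,0,0,0,-0.1]
    - [0.5,-0.6,-0.3,0,0,0,-0.1]
    - [0,0,0,0,0,0,-0.1]

```text
time_s: 1.07
eef_pos: [480.4, 189.3, 180.7]
ee_rot: [-0.002, -0.183, 0.983, -0.0]
force: [-0.6, -1.1, -0.8]
grip_width: 0.449
```

Run:
```python
from h import *
s=sensors.sense();print(s["eef_pos"],s["ee_rot"],s["grip_width"])
w=capture("wrist");T=np.array(w["tool_from_camera"]);z=w["z_map"];v,u=np.indices(z.shape)
P=np.stack([(u-w["cx"])/w["fx"]*z,(v-w["cy"])/w["fy"]*z,z],-1)@T[:3,:3].T+T[:3,3]
q=R.from_quat(s["ee_rot"],scalar_first=True);P=P@q.as_matrix().T+s["eef_pos"]
np.save("w.npy",P);cv2.imwrite("pics/2.png",w["pixels"][:,:,::-1])
# dark roll
m=(w["pixels"].max(-1)<60)&(P[...,2]>55)&(P[...,2]<90)&(np.hypot(P[...,0]-485,P[...,1]-184)<30)&(z>0)
p=P[m];print(m.sum(),cv2.minAreaRect(p[:,:2].astype(np.float32)),p.mean(0),np.percentile(p[:,2],[5,50,95]), np.argwhere(m).mean(0))
```

```text
[480.41333693 189.2659658  180.70355196] [-1.68330108e-03 -1.83073324e-01  9.83097707e-01 -4.72747443e-04] 0.4490798622981595
3 ((486.7399597167969, 179.48789978027344), (5.460879802703857, 0.9261722564697266), 11.167292594909668) [485.87162453 179.47381124  73.12044841] [72.54612242 72.56166927 74.08591981] [190.         239.33333333]
```

View pics/2.png

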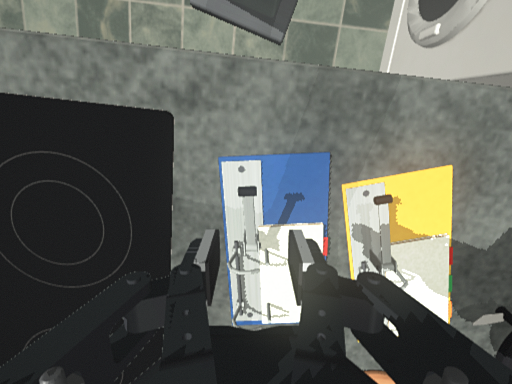

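The wrist view shows the fingers straddling the blue lever, with the black roll at (247,191) and the yellow file well clear to the right.

Run:
```python
import numpy as np,cv2
P=np.load("w.npy");im=cv2.imread("pics/2.png")
s=P[183:200,234:261];m=(im[183:200,234:261].max(-1)<110)&(s[...,2]>55);p=s[m]
print(m.sum(),cv2.minAreaRect(p[:,:2].astype(np.float32)),p.mean(0),np.percentile(p[:,2],[5,50,95]))
# lever bar and board edges
q=P[160:215,200:345].reshape(-1,3);c=im[160:215,200:345].reshape(-1,3).astype(int)
b=q[(c[:,0]-c[:,2]>40)&(q[:,2]<20)];print(len(b))
for r in(165,180,200):
  k=np.where((im[r,200:345,0].astype(int)-im[r,200:345,2]>40))[0]+200;print(r,k.min(),P[r,k.min()],k.max(),P[r,k.max()])
```

```text
164 ((451.37054443359375, 173.40011596679688), (83.67391967773438, 17.025936126708984), 21.73552894592285) [483.73486564 186.16008591  75.06056367] [71.66205544 73.70922767 74.94362327]
3847
165 219 [486.74701338 150.92957968   3.8792562 ] 329 [440.70970533 271.22923021   2.69136801]
180 220 [503.35602384 157.943507     4.23883366] 328 [457.40410598 277.54300737   3.95534211]
200 222 [526.51821957 168.40132244   3.32969663] 327 [480.83269056 287.74395961   2.66149062]
```

Request:
play_rows:
  deltas:
    - [0.05,-0.06,-0.8,0,0,0.2,-0.1]
    - [0.04,-0.05,-0.8,0,0,0,-0.1]
    - [0,0,-0.8,0,0,0,-0.1]
    - [0,0,-0.6,0,0,0,-0.1]
    - [0,0,-0.3,0,0,0,-0.1]
    - [0,0,0,0,0,0,-0.1]

```text
time_s: 1.62
eef_pos: [480.2, 189.5, 49.1]
ee_rot: [-0.002, -0.196, 0.981, 0.0]
force: [-0.4, -0.6, -0.6]
grip_width: 0.45
```

Run:
```python
from h import *
s=sensors.sense();print(s["eef_pos"],s["ee_rot"],s["force"])
cv2.imwrite("pics/3.png",capture("wrist")["pixels"][150:,130:400,::-1])
cv2.imwrite("pics/3s.png",capture("scene")["pixels"][:,:,::-1])
```

```text
[480.19536898 189.50948541  49.13476395] [-2.39932647e-03 -1.96166994e-01  9.80567550e-01  1.85984650e-04] [-0.39960053 -0.5612275  -0.57463394]
```

View pics/3.png

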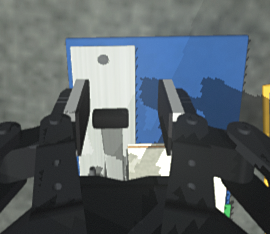

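View pics/3s.png

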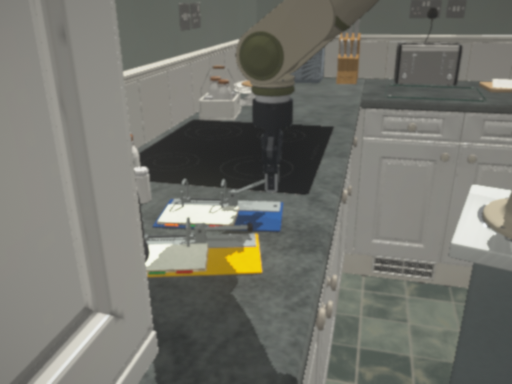

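The roll sits between the pads at (110,118) in the crop, about 6 mm off the pads' middle. I'll shift over and then close.

Request:
play_rows:
  deltas:
    - [0.1,-0.12,0,0,0,0,-0.1]
    - [0,0,0,0,0,0,-0.3]
    - [0,0,0,0,0,0,-0.5]

```text
time_s: 1.97
eef_pos: [486.9, 184.0, 52.3]
ee_rot: [0.001, -0.195, 0.981, -0.0]
force: [-0.6, 0.0, 0.6]
grip_width: 0.253
```

Request:
play_rows:
  deltas:
    - [-0.03,0,-0.06,0,0,0,-1]
    - [0,0,0,0,0,0,-1]
    - [0,0,0,0,0,0,-1]
    - [0,0,0,0,0,0,-1]
  squeeze: 30

```text
time_s: 2.3
eef_pos: [485.1, 184.3, 49.1]
ee_rot: [0.0, -0.196, 0.981, 0.0]
force: [0.0, 2.3, 0.8]
grip_width: 0.195
```

Request:
play_rows:
  deltas:
    - [0.16,0.07,0.31,0,0,0,-1]
    - [0.19,0.08,0.25,0,0,0,-1]
    - [0.21,0.09,0.22,0,0,0,-1]
    - [0.24,0.1,0.18,0,0,0,-1]
    - [0,0,0,0,0,0,-1]

```text
time_s: 2.72
eef_pos: [517.9, 198.5, 88.7]
ee_rot: [0.001, -0.196, 0.981, 0.0]
force: [-4.7, 1.8, 7.8]
grip_width: 0.198
```

Request:
play_rows:
  deltas:
    - [0.14,0.06,0.07,0,0,0,-1]
    - [0.14,0.06,0.07,0,0,0,-1]
    - [0,0,0,0,0,0,-1]
    - [0,0,0,0,0,0,-1]

```text
time_s: 3.05
eef_pos: [528.0, 202.9, 93.5]
ee_rot: [0.0, -0.196, 0.981, 0.0]
force: [-2.8, 3.6, 6.5]
grip_width: 0.197
```

Run:
```python
from h import *
s=sensors.sense();print(s["eef_pos"],s["force"])
cv2.imwrite("pics/4.png",cv2.resize(capture("scene")["pixels"][150:270,130:310,::-1],(720,480)))
```

```text
[527.95577268 202.91001835  93.45928909] [-2.75668213  3.62836927  6.49917469]
```

View pics/4.png

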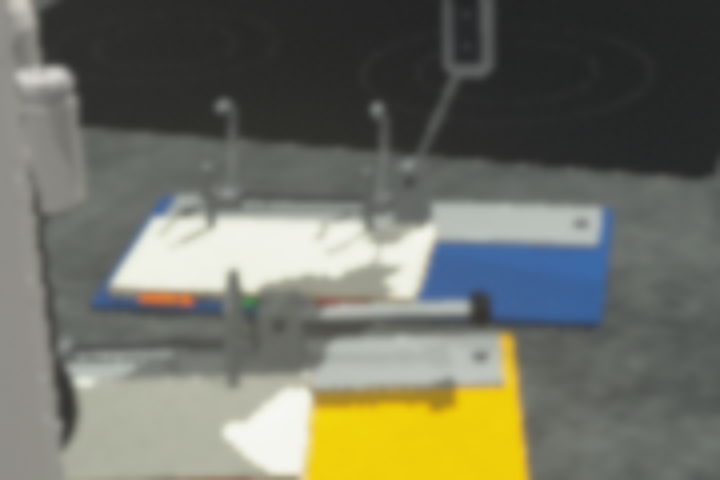

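The lever stands steep at (435,120) and the rings have swung open. The TCP matches the predicted end of the arc for 1.2 rad. I'll nudge it into the stop to confirm.

Request:
play_rows:
  deltas:
    - [0.08,0.03,0.03,0,0,0,-1]
    - [0.08,0.03,0.03,0,0,0,-1]
    - [0,0,0,0,0,0,-1]
    - [0,0,0,0,0,0,-1]

```text
time_s: 3.43
eef_pos: [531.7, 204.6, 94.8]
ee_rot: [-0.004, -0.196, 0.981, -0.0]
force: [-14.5, -1.3, 9.2]
grip_width: 0.194
```

The force rose to 14.5 N, so the lever is at its stop. Now back down the arc.

Request:
play_rows:
  deltas:
    - [-0.16,-0.06,-0.06,0,0,0,-1]
    - [-0.35,-0.15,-0.19,0,0,0,-1]
    - [-0.31,-0.13,-0.26,0,0,0,-1]
    - [-0.25,-0.1,-0.32,0,0,0,-1]
    - [0,0,0,0,0,0,-1]

```text
time_s: 3.85
eef_pos: [490.4, 186.6, 60.4]
ee_rot: [-0.0, -0.196, 0.981, -0.0]
force: [1.0, 0.2, -0.6]
grip_width: 0.202
```

Request:
play_rows:
  deltas:
    - [-0.19,-0.08,-0.37,0,0,0,-1]
    - [-0.11,-0.05,-0.4,0,0,0,-1]
    - [-0.04,-0.02,-0.42,0,0,0,-1]
    - [0,0,0,0,0,0,-1]
    - [0,0,0,0,0,0,-1]

```text
time_s: 4.27
eef_pos: [478.3, 181.3, 14.3]
ee_rot: [-0.0, -0.196, 0.981, -0.0]
force: [1.4, 2.0, -2.4]
grip_width: 0.197
```

Request:
play_rows:
  deltas:
    - [0,0,-0.08,0,0,0,-1]
    - [0,0,-0.05,0,0,0,-1]
    - [0,0,0,0,0,0,-1]
    - [0,0,0,0,0,0,-1]

```text
time_s: 4.6
eef_pos: [479.1, 181.6, 11.4]
ee_rot: [0.001, -0.196, 0.981, -0.0]
force: [-4.3, 1.1, 19.6]
grip_width: 0.203
```

The push meets about 20 N, so the lever is fully down. I'll ease off, release and rise.

Request:
play_rows:
  deltas:
    - [0,0,0.1,0,0,0,-0.1]
    - [0,0,0,0,0,0,-0.1]
    - [0,0,0,0,0,0,-0.1]
    - [0,0,0,0,0,0,-0.1]

```text
time_s: 4.93
eef_pos: [478.0, 181.2, 13.1]
ee_rot: [-0.0, -0.196, 0.981, -0.0]
force: [-0.1, -0.3, -0.6]
grip_width: 0.448
```

Request:
play_rows:
  deltas:
    - [0,0,0.3,0,0,0,-0.1]
    - [0,0,0.6,0,0,0,-0.1]
    - [0,0,0.8,0,0,0,-0.1]
    - [0,0,0.9,0,0,0,-0.1]
    - [-0.6,0,0.9,0,0,0,-0.1]
    - [-0.9,0,0.3,0,0,0,-0.1]
    - [-0.9,0,0,0,0,0,-0.1]
    - [0,0,0,0,0,0,-0.1]

```text
time_s: 5.6
eef_pos: [377.7, 181.4, 163.7]
ee_rot: [-0.002, -0.196, 0.981, 0.0]
force: [0.1, 0.6, -0.1]
grip_width: 0.448
```

Run:
```python
from h import *
s=sensors.sense();print(s["eef_pos"],s["force"],s["grip_width"])
cv2.imwrite("pics/5.png",cv2.resize(capture("scene")["pixels"][150:270,130:310,::-1],(720,480)))
t=capture("top");P=cloud(t);cv2.imwrite("pics/6.png",cv2.resize(t["pixels"][100:280,110:340,::-1],(766,600)))
for n,c in(("B",(476.8,181.7)),("Y",(450.2,328.2))):
    q=P[(np.hypot(P[...,0]-c[0],P[...,1]-c[1])<7)&(t["z_map"]>0)];print(n,len(q),np.percentile(q[:,2],[10,50,80,90]))
```

```text
[377.68180612 181.35953203 163.70202874] [ 0.10928224  0.55842355 -0.06248   ] 0.44848655743238236
B 58 [ 5.58798626 37.14163272 39.27781385 40.03671646]
Y 60 [ 4.96641451 36.7005996  38.99000941 40.11197901]
```

View pics/5.png

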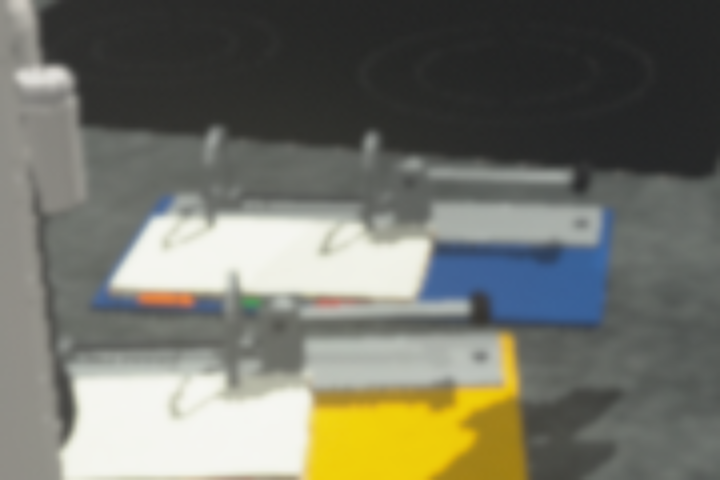

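View pics/6.png

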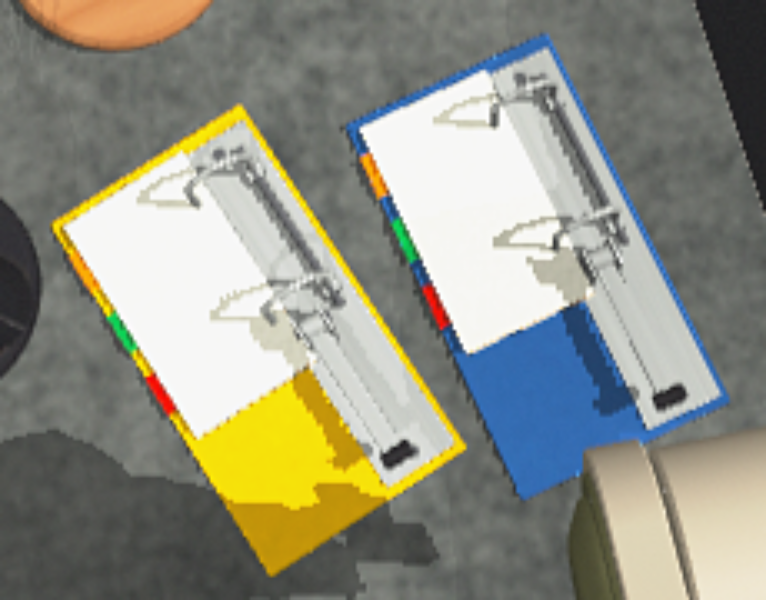

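Both levers are level: the blue roll is at (670,396) and the yellow at (399,453), with tops at about 39 mm. The blue rings are closed like the yellow ones, and the arm touches nothing.

```bash
python3 -c "from rig import order;print(order.finish_job())"
```

```text
the job is handed in; nothing more can be done
None
```

The blue file's rings were sprung wide open and then closed again, and the job is handed in. The robot clock stood at about 5.7 s of the 40 s allowed.

- **Opening:** I pinched the blue lever's roll across its ends and swung it up. The push into the stop met about 14.5 N, and the camera showed the rings standing apart.
- **Closing:** I brought the lever back down the arc and pressed until it met about 20 N. Then I released it and moved the arm clear.
- **Last checks:** The tops of both rolls read about 39 mm, which matches a fully down lever (34 mm centre plus 5 mm radius). The blue rings look closed, like the yellow ones. The yellow lever was not touched, and the force on the tool was about zero.

No check failed. The measured TCP position wandered by 2 to 4 mm between readings, so I corrected the grasp by about 6 mm before closing on the roll.

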